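Open the ratchet bookend

TASK

Make room in the bookend on the desk: press the red release pad on top of its blue sliding jaw down and, keeping it pressed, push the jaw back along the bar, away from the card box, until it is fully home against the stop post at the other end; then let go so that the pad springs up again. It only takes pressing and pushing, nothing is picked up: leave the card box, glue stick, eraser and tape roll standing where they are.

Things in the scene. Friction and masses are not known exactly. Their poses are not given: they have to be found in the camera images.
- bookend: Grey steel ratchet bookend, fixed to the desk. Origin on the desk under the middle of its length; y runs along the bar from stop post (-y) to fixed end plate (+y), x across, z up. Base 170 x 330 x 6 mm (x -100 to +70). Steel bar 14 mm wide, top 42 mm up, at x = +45 mm. End plate y +155 to +165 mm, 95 mm high, as wide as the base. A blue jaw slides on the bar; nothing here can be lifted.
- stop_face (a point): Point on the grey stop post at the bookend's -y end, in the bar's line (x = +45 mm), 42 mm above the desk, on the face that the carriage of the jaw meets when fully home. The post is 34 mm wide across the bar, 18 mm thick and 48 mm high.
- plate_top (a point): Middle of the top edge of the jaw's blue plate, 95 mm above the desk; moves with the jaw. The plate is 170 mm wide across the bar (bookend x = -100 to +70 mm), 6 mm thick, faces the card box, and stands at the +y end of the black carriage, which is 50 mm wide and rides on the bar with its flat top 48 mm above the desk.
- release_top (a point): Centre of the top of the red release pad (44 mm across the bar, 58 mm along it, at bookend x = +45 mm), 64 mm above the desk when up, 55 mm when fully down; moves with the jaw. It is the floor of a pocket that runs from the push lip (33 mm towards bookend -y) to the blue plate (33 mm towards +y) and is open across the bar and above: a fingertip presses the pad here and pushes the lip towards -y.
- lip_top (a point): Middle of the top of the black push lip at the carriage's -y end, 85 mm above the desk, 38 mm from the pad's centre towards bookend -y; 50 mm wide across the bar, 10 mm thick; moves with the jaw.
- slide_jaw (a joint): Position of the jaw along the bar in m: 0 = tightest, near the card box; grows towards bookend -y; 0.14 = fully home on the stop post. Starts at 0.005 to 0.05. Slides with about 2.5 N. A ratchet of 10 mm pitch locks it against going back (it gives up to 10 mm, then stops dead) unless the release pad is held down; towards 0 it clicks along freely.
- release (a joint): How far the red release pad is pressed straight down, in m: 0 = up, 0.009 = fully down. It springs up when let go (2.4 N to start, 6 N fully down). The ratchet is free beyond 0.005 and bites again when the pad comes up. With the pawl resting on a tooth the pad may stand up to 0.005 low.
- card_box: Clear plastic card box, 69 x 100 x 40 mm, 0.12 kg, loose, on the bookend's base plate between the fixed end plate and the jaw, its long side across the bar. Origin at the centre of its underside. To be left alone.
- glue_stick: Loose glue stick with a red cap, diameter 25 mm, 86 mm high, upright on the desk just past the stop post end of the bookend. Origin at the centre of its underside. To be left alone.
- eraser: Loose eraser, blue and white, 21 x 52 x 13 mm, on the desk just past the fixed end plate of the bookend. Origin at the centre of its underside. To be left alone.
- tape_roll: Loose brown tape roll, 96 mm across, 48 mm high, lying flat on the desk to the right of the bookend. Origin at the centre of its underside. To be left alone.

How it is judged:
By the outcome, as a careful person would: the job done as asked, in the order asked, and still so for the second after the job is handed in, with the robot touching nothing.
It also fails if it takes over 35 s, if anything falls off the work surface, if the arm or the gripper's body presses on something with over 40 N, if the wrist force passes 120 N, or if a joint passes its speed limit or range.

ROBOT

A 6-joint arm with a two-finger parallel gripper is mounted at the origin on the work surface; the furniture and walls round the work are solid. World frame = base frame: x ahead of the robot, y to its left, z up, the work surface at z = 0. Lengths are in m, angles in degrees, forces in N, time in s.
With the tool pointing down it reaches from about 0.35 to 0.875 m from the base axis. Payload 4.2 kg.
Tool frame: the origin (TCP) lies on the front face of the gripper's body, between the roots of the fingers; the fingertips stand 70 mm ahead of it and the grasp point (between the pads) lies 51 mm ahead of it; z points along the fingers, y is the line along which they close (so a half turn about z gives the same grasp; the last joint's range is limited). The gripper opens to 87 mm and grips with 3 to 60 N. Pads are 19 mm wide; open, the fingers measure 117 mm over their backs; the gripper's body (75 mm by 190 mm) begins 51 mm behind the grasp point.
Start: joints at [-52.449, 22.042, 0.453, 0, -68.411, -14.817], TCP at [0.242, -0.576, 0.292] pointing down, gripper open.
Joint ranges: [-179.83, 179.83], [-69.29, 118.12], [-61.27, 80.66], [-181.25, 117.63], [-171.15, -9.14], [-177.46, 177.46]. Speed limits (degrees/s): [159.86, 159.86, 180, 180, 180, 180].

INTERFACE

Orientations are given as a 3x3 rotation matrix whose columns are the frame's x, y, z axes.
In Python, from station import r gives the robot as it stands.
- The arm moves only by the shell command python3 -m pendant 'ROWS' [OPENING]. ROWS is JSON, a list of rows, each a list of 2 entries, a list of its own where there are three numbers: the shift along the tool's x, y, z in mm, then the turn, a rotation vector about the tool's x, y, z in rad. A call has 1 to 10 rows; each row is the pose to reach, as a shift and turn from the pose commanded when the call began, along the tool's axes at that moment; what a row does not reach only later rows make up. A row lasts 1/10 s, in which the tool goes at most 50 mm and 8.59 degrees, less where a joint would pass 70% of its speed; a pose out of reach is approached as far as the arm can. A call with a gripper value outside its range is refused whole. OPENING is the opening, from 0 (shut) to 1 (fully open), set as the call begins (- or left out, the last holds). The fingers move at their own pace and stop on an object; the grip force is fixed at half the most. Time passes only in rows, so rows that repeat a pose let the fingers close. It gives the time, the measured TCP pose, the force, the opening and the grip force at its end, in the units of the state.
- r.sense(): the state, without advancing time (a new reading comes with each control period).
- r.capture(name): name is "side" or "top"; returns a dict with "frame" (384x512x3 uint8, red, green, blue), "vertical_fov" (degrees; the focal length in pixels is half the picture's height over the tangent of half this angle, whatever the lens; pixels are square), "cx", "cy" (the principal point, pixels), "distortion" ([k1, k2, p1, p2, k3] as OpenCV has them; the pictures are not rectified), "rvec" (rotation vector, rad) and "tvec" (3), from world to camera coordinates, as OpenCV has them. Camera axes: x right, y down, z forward; pixel columns grow to the right and rows downward; lengths in m; the calibration is good to about 2 mm. A picture is of the moment at which its call begins. There is no depth.
- r.finish_job(): hands the job in; it is judged then, once.
The state is a dict: "time_s": time; "joints": joint angles; "joint_velocities": joint speeds; "effort": joint torques, N m; "tcp_pos": TCP position; "ee_rot": TCP orientation; "wrist_force": force on the tool from outside, world axes, zero at the start; "moment": the same for the moment, N m; "gripper_width": opening from 0.0 (shut) to 1.0 (fully open); "gripper_force": force on a finger pad.
Only numpy, scipy, OpenCV 4.12 (cv2) and the standard library are available. Lean on these libraries where they do the work, as an engineer would, in place of code of your own. Each camera call takes 0.05 s, during which the arm holds its last target. There are 200 camera calls.

## Working session

There is one attempt and no reset: what is moved stays moved. The work goes in short steps, Python scripts to look and compute and a shell command to move; the robot and the scene stay as the last step left them, time stands still between calls to the robot, and variables do not carry over. Pictures are saved under pics/ and viewed, at most 10 in all, crops included, and the job is handed in when it is done.

```bash
mkdir -p pics; cat > h.py <<'E'
import numpy as np, cv2
from station import r
def cap(n,f):
    c=r.capture(n); cv2.imwrite(f,c["frame"][:,:,::-1]); h,w=c["frame"].shape[:2]
    fl=h/2/np.tan(np.radians(c["vertical_fov"])/2)
    c["K"]=np.array([[fl,0,c["cx"]],[0,fl,c["cy"]],[0,0,1.]]); return c
def ray(c,u,v,z):
    p=cv2.undistortPoints(np.array([[[u,v]]],float),c["K"],np.array(c["distortion"])).ravel()
    R=cv2.Rodrigues(np.array(c["rvec"],float))[0]; o=-R.T@np.array(c["tvec"]); d=R.T@np.r_[p,1]
    return o+d*(z-o[2])/d[2]
def proj(c,P):
    return cv2.projectPoints(np.array(P,float).reshape(-1,1,3),np.array(c["rvec"],float),np.array(c["tvec"],float),c["K"],np.array(c["distortion"],float))[0].reshape(-1,2)
E
python3 - <<'E'
from h import *
cap("top","pics/t0.png");cap("side","pics/s0.png")
s=r.sense();print(s["time_s"],s["tcp_pos"],s["ee_rot"],s["gripper_width"])
E
```

```text
0.1 [ 0.24137904 -0.57605639  0.29129822] [[-9.22366970e-01 -3.86313879e-01 -8.71857976e-04]
 [-3.86314842e-01  9.22365322e-01  1.74810082e-03]
 [ 1.28855954e-04  1.94920213e-03 -9.99998092e-01]] 0.9988127491642916
```

View pics/t0.png

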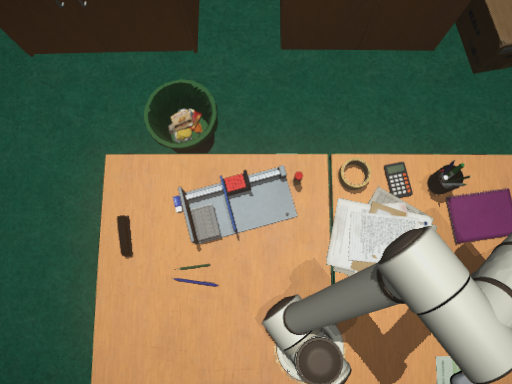

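View pics/s0.png

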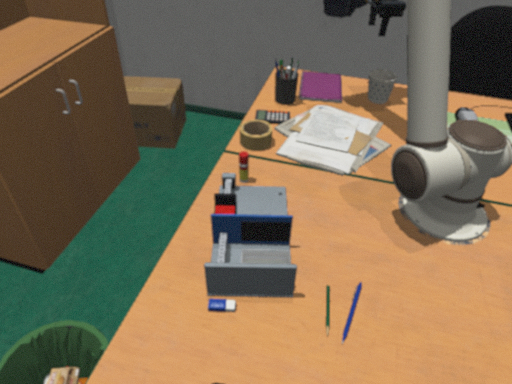

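The top view shows the bookend's end plate at about (187,215), the red pad at (235,184), the stop post at (283,174) and the glue stick at (298,177). Next I'll zoom in for precise pixels.

```bash
python3 - <<'E'
from h import *
c=cap("top","pics/t1.png")
i=cv2.imread("pics/t1.png")[155:255,165:310]; cv2.imwrite("pics/z.png",cv2.resize(i,None,fx=5.5,fy=5.5,interpolation=cv2.INTER_CUBIC))
for u,v,z in [(235,184,.064),(283,174,.048),(298,177,.086),(187,215,.095),(320,360,0.1)]: print(u,v,ray(c,u,v,z).round(4))
E
```

```text
235 184 [0.4822 0.2252 0.064 ]
283 174 [0.5173 0.0782 0.048 ]
298 177 [0.499  0.0352 0.086 ]
187 215 [0.3823 0.3632 0.095 ]
320 360 [-0.022 -0.018  0.1  ]
```

View pics/z.png

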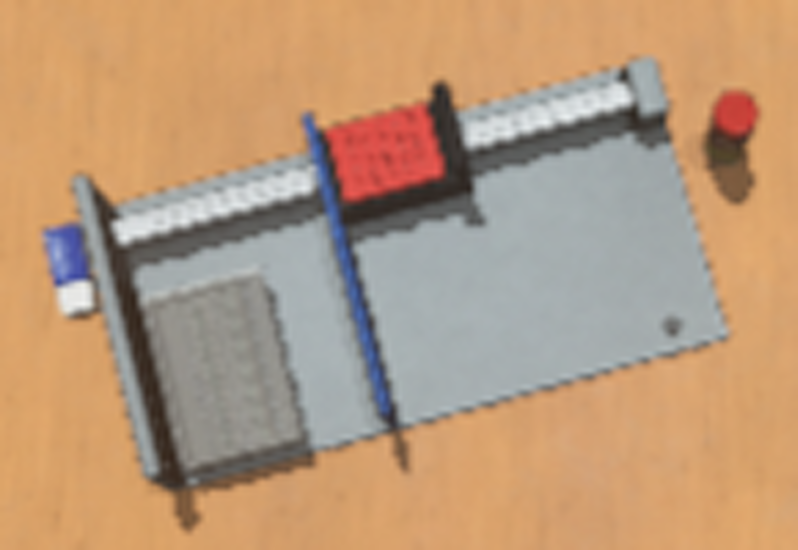

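```bash
cat > fit.py <<'E'
from h import *
from scipy.optimize import least_squares
c=cap("top","pics/t2.png")
px=lambda a,b:(165+a/5.5-.4,155+b/5.5-.4)
def T(q,P): 
    x,y,t=q; P=np.array(P,float); R=np.array([[np.cos(t),-np.sin(t)],[np.sin(t),np.cos(t)]])
    return np.c_[P[:,:2]@R.T+[x,y],P[:,2]]
obs=[px(*a) for a in [(76,177),(148,478),(728,336),(655,58),(668,112),  (308,116),(386,415),(386,155),(325,130),(430,103),(445,180),(345,203)]]
def pts(q):
    p=q[3]
    return T(q[:3],[(.07,.165,.095),(-.1,.165,.095),(-.1,-.165,.006),(.062,-.165,.048),(.028,-.165,.048),(.07,p+.036,.095),(-.1,p+.036,.095),(.045,p,.064),(.067,p+.029,.064),(.067,p-.029,.064),(.023,p-.029,.064),(.023,p+.029,.064)])
f=least_squares(lambda q:(proj(c,pts(q))-obs).ravel(),[.42,.22,.2,.02],loss="soft_l1",x_scale=[.1,.1,.1,.1])
q=f.x;print(q,np.degrees(q[2]));print((proj(c,pts(q))-obs).round(1).tolist())
p=q[3];W=T(q[:3],[(.045,p,.064),(.045,-.104,.055),(.045,-.147,.042)]);print(W.round(4))
np.save("q.npy",q)
s=r.sense();print(s["tcp_pos"],np.degrees(np.arctan2(s["ee_rot"][1][1],s["ee_rot"][0][1])))
E
python3 fit.py
```

```text
[ 0.44300922  0.2170893   0.27105532 -0.00330887] 15.530326103287901
[[-1.0, 0.2], [-0.7, 0.8], [0.7, 0.8], [0.4, -0.4], [1.0, 0.0], [-0.3, -0.3], [0.0, 0.2], [-0.0, -0.4], [0.1, -0.2], [-0.7, -0.2], [0.3, -0.6], [0.1, 0.2]]
[[0.4873 0.2259 0.064 ]
 [0.5142 0.1289 0.055 ]
 [0.5257 0.0875 0.042 ]]
[ 0.24148202 -0.57618433  0.29156677] 112.72908127403714
```

```bash
cat > go.py <<'E'
import sys
from h import *
from scipy.spatial.transform import Rotation as Ro
def plan(lx,ly,z):
    q=np.load("q.npy"); t=q[2]; s=r.sense(); R=np.array(s["ee_rot"])
    c_,s_=np.cos(t),np.sin(t); B=np.array([[c_,-s_],[s_,c_]])
    P=np.r_[B@[lx,ly]+q[:2],z]; G=np.array([[-c_,-s_,0],[-s_,c_,0],[0,0,-1]])
    L=B.T@(np.array(s["tcp_pos"])[:2]-q[:2])
    print("t",s["time_s"],"local",L.round(4),"z",round(s["tcp_pos"][2],4),"F",np.round(s["wrist_force"],1),"w",s["gripper_width"])
    print("shift mm",(R.T@(P-s["tcp_pos"])*1000).round(1),"rot",Ro.from_matrix(R.T@G).as_rotvec().round(4))
plan(*map(float,sys.argv[1:]))
E
python3 go.py .045 -.011 .20
```

```text
t 0.2 local [-0.4066 -0.7104] z 0.2916 F [-0.  -0.5  0.1] w 1.0021162898518465
shift mm [-535.7  637.1   92.4] rot [ 0.0013 -0.0002  0.1256]
```

```bash
python3 -m pendant '[[[-535,637,30],[0,0,0.1256]],[[-535,637,30],[0,0,0.1256]],[[-535,637,30],[0,0,0.1256]],[[-535,637,30],[0,0,0.1256]],[[-535,637,30],[0,0,0.1256]],[[-535,637,30],[0,0,0.1256]],[[-535,637,30],[0,0,0.1256]],[[-535,637,30],[0,0,0.1256]],[[-535,637,30],[0,0,0.1256]],[[-535,637,30],[0,0,0.1256]]]' 0; python3 go.py .045 -.011 .20
```

```text
time_s: 1.2
tcp_pos: [0.3901, -0.0973, 0.2745]
ee_rot: [[-0.963, -0.268, 0.001], [-0.268, 0.963, 0.0], [-0.001, -0.0, -1.0]]
wrist_force: [1.8, 0.1, 0.1]
gripper_width: 0.169
gripper_force: 0.0
t 1.2 local [-0.1352 -0.2888] z 0.2745 F [1.8 0.1 0.1] w 0.16901406170345193
shift mm [-180.2  277.7   74.6] rot [-0.0002  0.0011  0.0003]
```

```bash
python3 -m pendant '[[[-180,278,60],[0,0,0]],[[-180,278,60],[0,0,0]],[[-180,278,60],[0,0,0]],[[-180,278,60],[0,0,0]],[[-180,278,60],[0,0,0]],[[-180,278,60],[0,0,0]],[[-180,278,60],[0,0,0]],[[-180,278,60],[0,0,0]],[[-180,278,60],[0,0,0]]]' 0; python3 - <<'E'
from h import *
cap("top","pics/t3.png");c=cap("side","pics/s3.png")
a=cv2.imread("pics/t3.png")[150:250,165:305];b=cv2.imread("pics/s3.png")[120:280,180:320]
cv2.imwrite("pics/z3.png",np.hstack([cv2.resize(a,(420,300)),cv2.resize(b,(350,400))[:300]*1]) if 0 else cv2.resize(b,(525,600),interpolation=2))
E
python3 go.py .045 -.011 .139
```

```text
time_s: 2.1
tcp_pos: [0.4887, 0.2172, 0.2134]
ee_rot: [[-0.963, -0.269, -0.002], [-0.269, 0.963, -0.001], [0.002, -0.001, -1.0]]
wrist_force: [-0.4, -0.7, -0.1]
gripper_width: 0.004
gripper_force: 0.0
t 2.2 local [ 0.0436 -0.0133] z 0.2142 F [-0.4 -0.   0.3] w 0.006225856853957695
shift mm [-1.4  2.3 75.2] rot [-0.0002 -0.0006 -0.0004]
```

View pics/z3.png

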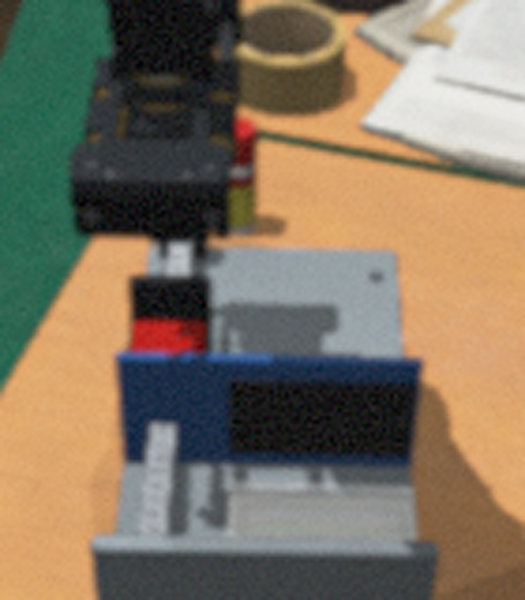

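```bash
python3 - <<'E'
from h import *
from fit import T
q=np.load("q.npy");p=q[3]
s=r.sense();t=np.array(s["tcp_pos"])
for n,f in (("side",(180,120,3.75)),):
    c=cap(n,"pics/x.png")
    P=T(q[:3],[(.07,p+.036,.095),(-.1,p+.036,.095),(.07,p-.038,.085),(.02,p-.038,.085),(.045,p,.064)])
    P=np.vstack([P,t,t-[0,0,.07]]); print(((proj(c,P)-f[:2])*f[2]).round(0).tolist())
i=cv2.imread("pics/t3.png")[150:250,165:305];cv2.imwrite("pics/z4.png",cv2.resize(i,None,fx=5,fy=5,interpolation=2))
E
```

```text
[ 0.44300922  0.2170893   0.27105532 -0.00330887] 15.530326103287901
[[-1.0, 0.2], [-0.7, 0.8], [0.7, 0.8], [0.4, -0.4], [1.0, 0.0], [-0.3, -0.3], [0.0, 0.2], [-0.0, -0.4], [0.1, -0.2], [-0.7, -0.2], [0.3, -0.6], [0.1, 0.2]]
[[0.4873 0.2259 0.064 ]
 [0.5142 0.1289 0.055 ]
 [0.5257 0.0875 0.042 ]]
[0.48869676 0.21570115 0.21447181] 105.48218509210665
[[114.0, 351.0], [424.0, 357.0], [127.0, 275.0], [212.0, 277.0], [166.0, 346.0], [161.0, 126.0], [165.0, 229.0]]
```

View pics/z4.png

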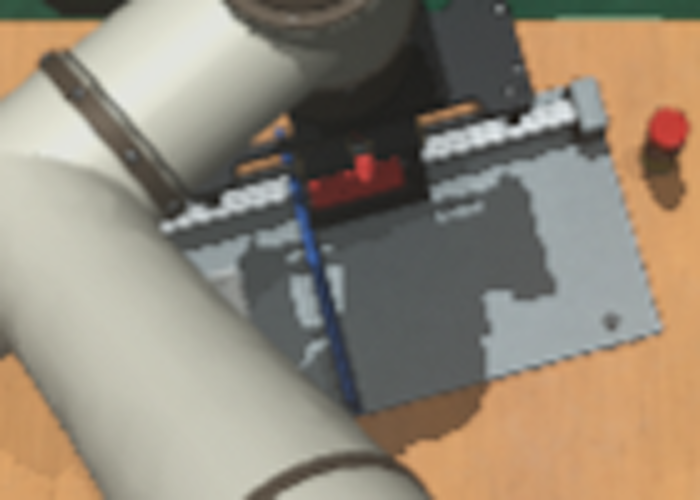

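```bash
python3 -m pendant '[[[-1,2,40],[0,0,0]],[[-1,2,65],[0,0,0]],[[-1,2,75],[0,0,0]],[[-1,2,75],[0,0,0]],[[-1,2,75],[0,0,0]]]' 0; python3 go.py .045 -.011 .1235
```

```text
time_s: 2.8
tcp_pos: [0.4902, 0.219, 0.1405]
ee_rot: [[-0.963, -0.268, 0.002], [-0.268, 0.963, 0.001], [-0.002, 0.0, -1.0]]
wrist_force: [0.6, -0.0, 0.8]
gripper_width: 0.008
gripper_force: 0.0
t 2.8 local [ 0.046  -0.0108] z 0.1405 F [ 0.6 -0.   0.8] w 0.008087227418634262
shift mm [ 1.  -0.2 16.9] rot [0.0005 0.0021 0.0001]
```

Now press slowly.

```bash
python3 -m pendant '[[[1,0,4],[0,0,0]],[[1,0,8],[0,0,0]],[[1,0,12],[0,0,0]],[[1,0,14],[0,0,0]],[[1,0,14],[0,0,0]],[[1,0,14],[0,0,0]]]' 0
```

```text
time_s: 3.4
tcp_pos: [0.4888, 0.219, 0.1258]
ee_rot: [[-0.963, -0.268, 0.001], [-0.268, 0.963, 0.0], [-0.001, 0.0, -1.0]]
wrist_force: [-0.9, 0.3, 5.1]
gripper_width: 0.009
gripper_force: 2.6
```

```bash
python3 -m pendant '[[[0,0,1],[0,0,0]],[[0,0,1.5],[0,0,0]],[[0,0,1.5],[0,0,0]],[[0,0,1.5],[0,0,0]]]' 0; python3 go.py .045 -.126 .1245
```

```text
time_s: 3.8
tcp_pos: [0.4888, 0.219, 0.1251]
ee_rot: [[-0.963, -0.269, 0.001], [-0.269, 0.963, 0.001], [-0.001, 0.0, -1.0]]
wrist_force: [-2.8, 0.0, 9.5]
gripper_width: 0.001
gripper_force: 4.6
t 3.8 local [ 0.0446 -0.0105] z 0.1251 F [-2.8  0.   9.5] w 0.0014049176680082033
shift mm [  -0.3 -115.5    0.5] rot [0.0002 0.0013 0.0008]
```

```bash
python3 -m pendant '[[[0,-5,0],[0,0,0]],[[0,-10,0],[0,0,0]],[[0,-16,0],[0,0,0]],[[0,-22,0],[0,0,0]],[[0,-28,0],[0,0,0]],[[0,-34,0],[0,0,0]],[[0,-40,0],[0,0,0]],[[0,-46,0],[0,0,0]],[[0,-50,0],[0,0,0]],[[0,-50,0],[0,0,0]]]' 0; python3 go.py .045 -.122 .1245
```

```text
time_s: 4.8
tcp_pos: [0.5023, 0.1706, 0.1251]
ee_rot: [[-0.963, -0.268, 0.001], [-0.268, 0.963, 0.001], [-0.001, 0.0, -1.0]]
wrist_force: [-1.6, -0.6, 10.3]
gripper_width: 0.002
gripper_force: 4.5
t 4.8 local [ 0.0447 -0.0607] z 0.1251 F [-1.6 -0.6 10.3] w 0.0023464508401169417
shift mm [ -0.3 -61.3   0.5] rot [0.0001 0.0014 0.0005]
```

```bash
python3 -m pendant '[[[0,-6,0],[0,0,0]],[[0,-12,0],[0,0,0]],[[0,-18,0],[0,0,0]],[[0,-24,0],[0,0,0]],[[0,-30,0],[0,0,0]],[[0,-36,0],[0,0,0]],[[0,-42,0],[0,0,0]],[[0,-47,0],[0,0,0]],[[0,-50,0],[0,0,0]],[[0,-50,0],[0,0,0]]]' 0; python3 go.py .045 -.122 .1245;  python3 - <<'E'
from h import *
cap("top","pics/t5.png");cap("side","pics/s5.png")
a=cv2.imread("pics/t5.png")[150:250,165:305];b=cv2.imread("pics/s5.png")[140:260,180:320]
cv2.imwrite("pics/z5.png",np.hstack([cv2.resize(a,(400,300),interpolation=2),cv2.resize(b,(400,300),interpolation=2)]))
E
```

```text
time_s: 5.8
tcp_pos: [0.5157, 0.1225, 0.1251]
ee_rot: [[-0.963, -0.268, 0.001], [-0.268, 0.963, 0.001], [-0.002, 0.0, -1.0]]
wrist_force: [-2.5, -0.4, 8.9]
gripper_width: 0.005
gripper_force: 4.5
t 5.8 local [ 0.0447 -0.1106] z 0.1251 F [-2.5 -0.4  8.9] w 0.005022920356419886
shift mm [ -0.3 -11.4   0.6] rot [0.0003 0.0015 0.0004]
```

View pics/z5.png

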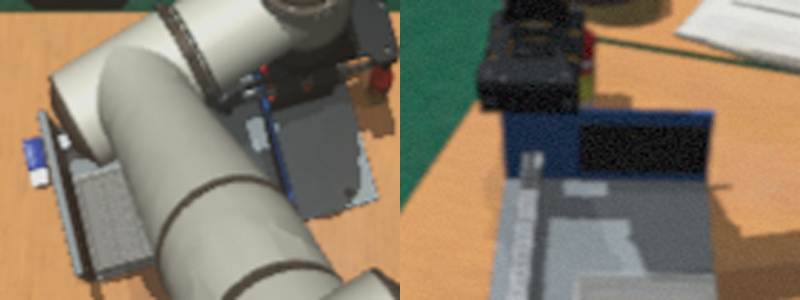

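The jaw is travelling with the finger and is now near the post. I'll push on until it meets the stop.

```bash
python3 -m pendant '[[[0,-2,0],[0,0,0]],[[0,-4,0],[0,0,0]],[[0,-6,0],[0,0,0]],[[0,-8,0],[0,0,0]],[[0,-10,0],[0,0,0]],[[0,-11,0],[0,0,0]],[[0,-11,0],[0,0,0]]]' 0; python3 go.py .045 -.122 .1245
```

```text
time_s: 6.6
tcp_pos: [0.5197, 0.113, 0.1251]
ee_rot: [[-0.963, -0.269, 0.004], [-0.269, 0.963, 0.003], [-0.005, 0.001, -1.0]]
wrist_force: [-0.2, 3.0, 5.8]
gripper_width: 0.006
gripper_force: 3.1
t 6.6 local [ 0.046  -0.1208] z 0.1251 F [-0.2  3.   5.8] w 0.006284034402261783
shift mm [ 1.  -1.2  0.6] rot [0.0013 0.0049 0.0009]
```

```bash
python3 -m pendant '[[[0,-1,0.5],[0,0,0]],[[0,-2,0.5],[0,0,0]],[[0,-3,0.5],[0,0,0]],[[0,-4,0.5],[0,0,0]],[[0,-4,0.5],[0,0,0]]]' 0; python3 go.py .045 -.122 .1245
```

```text
time_s: 7.1
tcp_pos: [0.5211, 0.1096, 0.125]
ee_rot: [[-0.963, -0.269, 0.005], [-0.269, 0.963, 0.003], [-0.006, 0.002, -1.0]]
wrist_force: [-0.6, 4.0, 8.8]
gripper_width: 0.002
gripper_force: 4.1
t 7.1 local [ 0.0464 -0.1244] z 0.125 F [-0.6  4.   8.8] w 0.0024774838714619364
shift mm [1.4 2.4 0.5] rot [0.0016 0.0061 0.0012]
```

```bash
python3 -m pendant '[[[0,-1,0],[0,0,0]],[[0,-2,0],[0,0,0]],[[0,-3,0],[0,0,0]],[[0,-4,0],[0,0,0]],[[0,-5,0],[0,0,0]],[[0,-5,0],[0,0,0]]]' 0; python3 go.py .045 -.122 .1245
```

```text
time_s: 7.7
tcp_pos: [0.5217, 0.1076, 0.125]
ee_rot: [[-0.963, -0.269, 0.006], [-0.269, 0.963, 0.007], [-0.007, 0.005, -1.0]]
wrist_force: [-7.7, 16.8, 9.6]
gripper_width: 0.008
gripper_force: 11.6
t 7.7 local [ 0.0465 -0.1266] z 0.125 F [-7.7 16.8  9.6] w 0.007674880822329858
shift mm [1.5 4.6 0.6] rot [0.0055 0.0073 0.001 ]
```

The 18 N along the bar shows the jaw is hard against the stop. I'll lift straight up, then back off the lip, then go clear.

```bash
python3 -m pendant '[[[0,1,-3],[0,0,0]],[[0,2,-7],[0,0,0]],[[0,3,-11],[0,0,0]],[[0,4,-14],[0,0,0]],[[0,6,-18],[0,0,0]],[[0,10,-24],[0,0,0]],[[0,10,-40],[0,0,0]],[[0,10,-70],[0,0,0]],[[0,10,-115],[0,0,0]],[[0,10,-160],[0,0,0]]]' 0
python3 -m pendant '[[[150,-100,0],[0,0,0]],[[150,-100,0],[0,0,0]],[[150,-100,0],[0,0,0]],[[150,-100,0],[0,0,0]],[[150,-100,0],[0,0,0]],[[150,-250,0],[0,0,0]],[[150,-250,0],[0,0,0]],[[150,-250,0],[0,0,0]],[[150,-250,0],[0,0,0]]]' 0;  python3 - <<'E'
from h import *
cap("top","pics/t6.png");cap("side","pics/s6.png")
a=cv2.imread("pics/t6.png")[150:250,170:310];b=cv2.imread("pics/s6.png")[140:260,180:320]
cv2.imwrite("pics/z6.png",np.hstack([cv2.resize(a,(400,300),interpolation=2),cv2.resize(b,(400,300),interpolation=2)]))
E
```

```text
time_s: 8.7
tcp_pos: [0.5173, 0.1123, 0.2844]
ee_rot: [[-0.964, -0.268, -0.002], [-0.268, 0.964, -0.001], [0.002, -0.001, -1.0]]
wrist_force: [1.8, 0.6, 0.1]
gripper_width: 0.007
gripper_force: 0.0
time_s: 9.6
tcp_pos: [0.4416, -0.1725, 0.2827]
ee_rot: [[-0.965, -0.261, -0.001], [-0.261, 0.965, -0.001], [0.001, -0.001, -1.0]]
wrist_force: [-0.9, 0.6, -1.4]
gripper_width: 0.004
gripper_force: 0.0
```

View pics/z6.png

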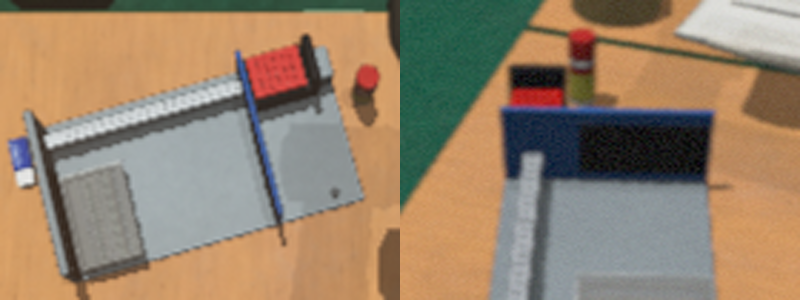

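The jaw stands against the post, with the pad up and the other items in place. I'll check the slide position numerically.

```bash
python3 - <<'E'
from h import *
from fit import T
q=np.load("q.npy");c=cap("top","pics/t7.png")
def red(f):
    i=cv2.cvtColor(cv2.imread(f)[150:200,220:282],cv2.COLOR_BGR2HSV); m=((i[...,0]<8)|(i[...,0]>172))&(i[...,1]>150)&(i[...,2]>90)
    v,u=np.nonzero(m); return np.array([u.mean()+220,v.mean()+150])
for f in("pics/t0.png","pics/t7.png"):
    o=red(f)
    for z in(.059,.064): 
        w=ray(c,*o,z); t=q[2]; d=w[:2]-q[:2]; print(f,o.round(1),z,"local",(np.array([[np.cos(t),np.sin(t)],[-np.sin(t),np.cos(t)]])@d).round(4))
E
```

```text
[ 0.44300922  0.2170893   0.27105532 -0.00330887] 15.530326103287901
[[-1.0, 0.2], [-0.7, 0.8], [0.7, 0.8], [0.4, -0.4], [1.0, 0.0], [-0.3, -0.3], [0.0, 0.2], [-0.0, -0.4], [0.1, -0.2], [-0.7, -0.2], [0.3, -0.6], [0.1, 0.2]]
[[0.4873 0.2259 0.064 ]
 [0.5142 0.1289 0.055 ]
 [0.5257 0.0875 0.042 ]]
[ 0.44024649 -0.16829311  0.28277759] 105.47966233330663
pics/t0.png [234.7 182.5] 0.059 local [ 0.0459 -0.003 ]
pics/t0.png [234.7 182.5] 0.064 local [ 0.0447 -0.003 ]
pics/t7.png [266.3 173.5] 0.059 local [ 0.0471 -0.1035]
pics/t7.png [266.3 173.5] 0.064 local [ 0.046  -0.1032]
```

```bash
python3 -c "
from station import r
print(r.finish_job())"
```

```text
the job is handed in; nothing more can be done
None
```

I pressed the release pad, pushed the jaw back until it stopped hard at the post, then let go. The last pictures show the jaw within about 1 mm of fully home, the pad up and the other items where they stood. I handed the job in at about 10 s with the arm clear.

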